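# Log a spring test and hold the spring tester at its index

## Robot

A 6-joint arm with a two-finger parallel gripper is mounted at the origin on the work surface. World frame = base frame: x ahead of the robot, y to its left, z up, the work surface at z = 0. Lengths are in m, angles in rad, forces in N, time in s.
With the tool pointing down it reaches from about 0.275 to 0.75 m from the base axis. Payload 10.2 kg.
Tool frame: the origin (TCP) lies between the finger pads; the fingertips stand 14 mm ahead of it and the grasp point (between the pads) lies 5 mm behind it; z points along the fingers, y is the direction in which the jaws open and shut (so a half turn about z gives the same grasp; the last joint's range is limited). The gripper opens to 88 mm and grips with 3 to 60 N. Pads are 18 mm wide; open, the fingers measure 123 mm over their backs; the gripper's body (75 mm by 187 mm) begins 45 mm behind the grasp point.
Start: joints at [-1.415, 0.313, 1.498, -0, 1.331, -0.223], TCP at [0.194, -0.488, 0.253] pointing down, gripper open.
Joint ranges: [-2.94, 2.94], [-0.97, 2.17], [0.19, 2.56], [-1.23, 4.37], [0.02, 3.11], [-2.88, 2.88]. Speed limits (rad/s): [2.39, 2.39, 3.01, 3.14, 3.14, 3.14].

## Interface

Orientations are given as a unit quaternion [x, y, z, w].
In Python, from bench import * gives the robot as it stands. The module is installed in compiled form; this text tells all that it offers.
- The arm moves only by the tool carry_out, never from a script. Its argument "series" is a list of rows, each a list of 7 numbers: the opening, from -1 (shut) to 1 (fully open), then the shift along the tool's x, y, z in mm, then the turn, a rotation vector about the tool's x, y, z in rad. In form: [[jaw, x, y, z, ax, ay, az], ...]. A call has 1 to 20 rows; each row is the pose to reach, as a shift and turn from the pose commanded when the call began, along the tool's axes at that moment; what a row does not reach only later rows make up. A row lasts 1/8 s, in which the tool goes at most 62.5 mm and 10.7 degrees, less where a joint would pass 70% of its speed; a pose out of reach is approached as far as the arm can. A call with a gripper value outside its range is refused whole. The fingers move at their own pace and stop on an object; the grip force is fixed at half the most. Time passes only in rows, so rows that repeat a pose let the fingers close. It gives the time, the measured TCP pose, the force and the opening at its end, in the units of the state.
- sense(): the state, without advancing time (a new reading comes with each control period).
- grab_frame(name): name is "side" or "top" or "wrist"; returns the picture (400x640x3 uint8, red, green, blue); there is no depth.
- get_calibration(name): a dict with "intrinsics" (3x3 intrinsics, pixels), "eye" and "orientation" of the camera in the world; the wrist camera has in their place "T_tool_cam" (4x4, takes a point from camera to tool coordinates, whose origin is the TCP and whose axes are the flange's). Camera axes: x right, y down, z forward; pixel columns grow to the right and rows downward; lengths in m; the calibration is good to about 2 mm. The wrist camera is an equidistant fisheye: a pixel r from the principal point sees the ray r / f radians off the axis. A picture is of the moment at which its call begins: read the wrist's pose just before it. get_calibration takes no time and is no camera call.
- sign_off(): hands the job in, once; it reports no verdict.
The state is a dict: "clock": time; "joint_positions": joint angles; "qvel": joint speeds; "joint_torque": joint torques, N m; "tcp_pos": TCP position; "tool_rot": TCP orientation; "force": force on the tool from outside, world axes, zero at the start; "wrist_torque": the same for the moment, N m; "gripper_width": opening from 0.0 (shut) to 1.0 (fully open).
Only numpy, scipy, OpenCV 4.12 (cv2) and the standard library are available. Lean on these libraries where they do the work, as an engineer would, in place of code of your own. Each camera call takes 0.05 s, during which the arm holds its last target.

## Task

Log a spring test on the tally counter: swing its lever all the way to its stop and let it spring back. Then pull the spring tester's handle out against its spring until the pointer on the slide stands between the two prongs of the index clamp, and finish still holding the handle there with the pointer between the prongs: do not let go at the end. Leave the socket, the jar and the wrench where they are.

Things in the scene. Friction and masses are not known exactly. Their poses are not given: they have to be found in the camera images.
- tester: Return-spring tester, bolted down: grey base plate 420 x 130 x 14 mm, dark slide with crossbar handle, steel spring tube and round gauge at the back. Origin: on the bench under the handle's home place. The slide is pulled along the tester's -x (roughly to the robot). Base x -190 to 230 mm. A 68 mm high block begins 60 mm behind the handle's home; front block 54 mm high at x -185 to -165.
- slide: The tester's carriage (70 mm long, 104 mm wide, top 44 mm high) with handle and pointer. Its origin coincides with the tester's when home and moves along the tester's -x up to a stop at 110 mm. A spring always pulls it home: about 5 N at home, growing by 1.1 N per 10 mm (10 to 15 N at the mark); let go, it runs home.
- handle (a point): Middle of the handle, moving with the slide: a round aluminium bar 18 mm in diameter, 106 mm long along the tester's y, axis 95 mm above the bench, on an upright 14 x 10 mm at each end. 82 mm of bar are free between the uprights, with 42 mm of clear height below: pinch it from above with one finger in front and one behind, or hook it from behind. Axes as the tester's.
- pointer (a point): Tip of the slide's pointer, a steel strip 3 mm wide that sticks out of the slide's left side (tester +y), 70 mm left of the handle's middle, 41.5 mm above the bench; same x along the tester as the handle's bar. It moves with the slide.
- gap (a point): The mark, fixed: middle of the 14 mm gap between the ends of two aluminium prongs (each 7 mm wide, 16 mm long, 41.5 mm above the bench) of the index clamp, a dark block 36 mm long on the steel bar at the tester's left. The prongs' ends stand 2 mm beyond the pointer's tip, which passes them freely. It lies 45 to 90 mm out (tester -x) from the pointer's home. Axes as the tester's.
- counter: Bench tally counter, bolted down: grey box 130 x 110 mm, 50 mm high, with a display housing at its back (70 mm high, four blank white windows) and a sprung steel lever on top. Origin: on the bench under the lever's hinge. The box reaches x -40 to 90 mm, y -55 to 55 mm; its front (-x) faces roughly to the robot. A black knob on its right side is not used.
- lever_hinge (a point): A point on the lever's upright hinge axis, 57 mm above the bench. Axes as the counter's.
- lever_tab (a point): The lever's finger tab: an upright black pin 13 mm in diameter at the end of the flat lever, 65 mm from the hinge axis. It stands from 55 to 100 mm above the bench (the flat lever itself is 55 to 61 mm high); this point is on the pin's axis, 84 mm above the bench. It turns with the lever.
- lever (a joint): Angle of the tally lever in rad: 0 at rest, 0.9 at its stop, growing counter-clockwise seen from above. At rest the tab lies 0.45 rad to the left of the counter's front (-x) direction as seen from the robot, at the stop 0.45 rad to the right: push it from left to right. A spring returns it (2 to 4 N at the tab).
- socket_center (a point): Bystander: a steel socket standing upright, 32 mm in diameter, 60 mm high; the point is its centre.
- jar_center (a point): Bystander: a glass jar with a steel cap, 60 mm in diameter, 75 mm high; the point is its centre.
- wrench: Bystander: a steel wrench 170 mm long lying flat on the bench along its own x.
Not all that is in view belongs to the job. What is meant by the counter is not green, and is the smaller of those in its own colour.

How it is judged:
By the outcome, as a careful person would: the job done as asked, in the order asked, and still so for the second after the job is handed in, while the arm keeps its last pose, push and grip.
It also fails if it takes over 48 s, if anything falls off the work surface, if the arm or the gripper's body presses on something with over 40 N, if the wrist force passes 120 N, or if a joint passes its speed limit or range.

## Working session

There is one attempt and no reset: what is moved stays moved. The work goes in short steps, Python scripts to look and compute and a tool call to move; the robot and the scene stay as the last step left them, time stands still between calls to the robot, and variables do not carry over. Pictures are saved under pics/ and viewed, and the job is handed in when it is done.

Besides the shell and the picture viewer there is one more tool, called as a command line: name --pt "numbers of a row" for each row, then --argument value for the rest. carry_out: Moves the arm, as the interface text tells. Its arguments: {"type":"object","properties":{"series":{"type":"array","items":{"type":"array","items":{"type":"number"}}}},"required":["series"]}

```bash
mkdir -p pics; python3 - <<'E'
from bench import *
import cv2
s=sense();print(s)
for n in ("side","top","wrist"):
    im=grab_frame(n);cv2.imwrite(f"pics/a_{n}.png",cv2.cvtColor(im,cv2.COLOR_RGB2BGR))
    print(n,get_calibration(n))
E
```

```text
{'clock': 0.0, 'joint_positions': array([-1.41541734e+00,  3.13440741e-01,  1.49842914e+00, -1.44540873e-05,
        1.33101637e+00, -2.23396874e-01]), 'qvel': array([-0.0004872 , -0.00151809, -0.00046158, -0.00031479,  0.00029661,
       -0.00036666]), 'joint_torque': array([ 1.10717607e-03, -4.02210867e+01, -2.52266765e+01,  6.95150346e-02,
        3.52558843e-02, -9.23889479e-05]), 'tcp_pos': array([ 0.19408654, -0.48755703,  0.25216879]), 'tool_rot': array([ 9.82119117e-01,  1.88259454e-01,  1.49776068e-05, -6.46663775e-04]), 'force': array([ 0.22235407,  0.09029251, -0.17155827]), 'wrist_torque': array([-0.01798116, -0.07628638,  0.00982142]), 'gripper_width': 0.999283255079303}
side {'intrinsics': array([[415.47626634,   0.        , 315.8823922 ],
       [  0.        , 415.47626634, 202.33982184],
       [  0.        ,   0.        ,   1.        ]]), 'eye': array([0.27033465, 0.8547299 , 0.78359868]), 'orientation': array([-0.19036014,  0.88193545, -0.42302522,  0.0836812 ])}
top {'intrinsics': array([[417.26938668,   0.        , 318.92806271],
       [  0.        , 417.26938668, 200.72966533],
       [  0.        ,   0.        ,   1.        ]]), 'eye': array([0.41081503, 0.04497457, 1.38783653]), 'orientation': array([-0.70288072,  0.70797191, -0.04965417,  0.04763325])}
wrist {'intrinsics': array([[309.70691629,   0.        , 323.73574773],
       [  0.        , 309.70691629, 194.83879136],
       [  0.        ,   0.        ,   1.        ]]), 'T_tool_cam': array([[ 3.58038928e-04, -9.52214807e-01, -3.05428932e-01,
         7.92683387e-02],
       [ 9.99999790e-01,  1.76189200e-04,  6.22956333e-04,
         6.37989874e-04],
       [-5.39374965e-04, -3.05429091e-01,  9.52214671e-01,
        -1.33319608e-01],
       [ 0.00000000e+00,  0.00000000e+00,  0.00000000e+00,
         1.00000000e+00]])}
```

View pics/a_top.png

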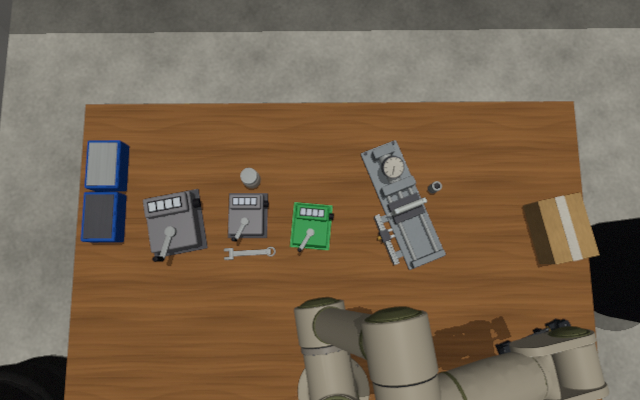

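View pics/a_side.png

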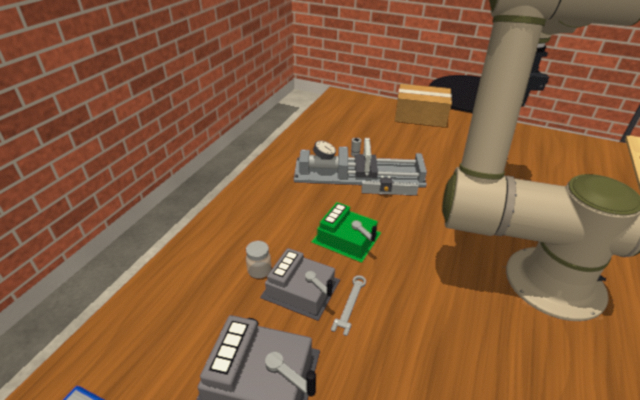

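View pics/a_wrist.png

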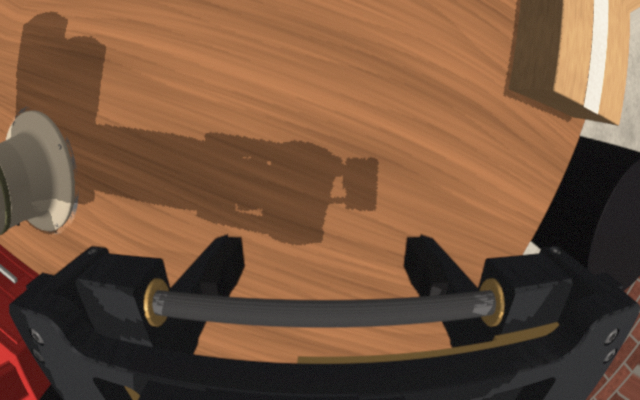

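Three counters show in the top view: a large grey one at (174,222), a small grey one at (248,215) and a green one at (312,226). The one meant is the small grey one, because it isn't green and is the smaller of the two greys. I'll confirm this in enlarged crops.

```bash
python3 - <<'E'
import cv2
a=cv2.imread("pics/a_top.png")
cv2.imwrite("pics/c1.png",cv2.resize(a[160:270,210:310],None,fx=5.4,fy=5.4,interpolation=cv2.INTER_CUBIC))
cv2.imwrite("pics/c2.png",cv2.resize(a[135:275,350:460],None,fx=4.2,fy=4.2,interpolation=cv2.INTER_CUBIC))
a=cv2.imread("pics/a_side.png")
cv2.imwrite("pics/c3.png",cv2.resize(a[230:340,235:385],None,fx=5,fy=5,interpolation=cv2.INTER_CUBIC))
cv2.imwrite("pics/c4.png",cv2.resize(a[130:205,285:435],None,fx=5,fy=5,interpolation=cv2.INTER_CUBIC))
E
```

```text
(no output)
```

View pics/c1.png

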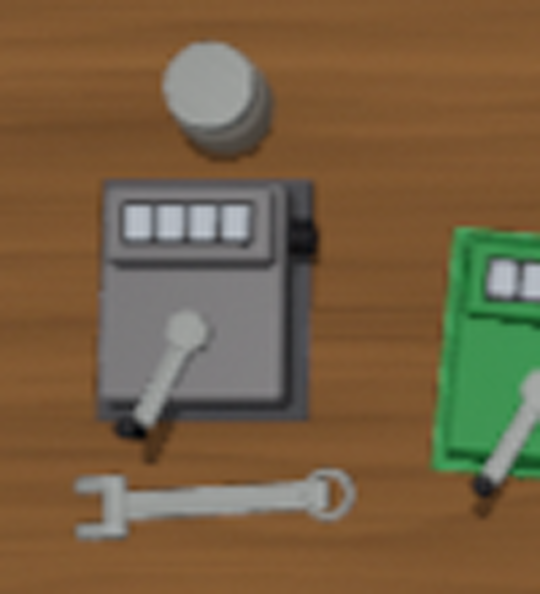

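View pics/c2.png

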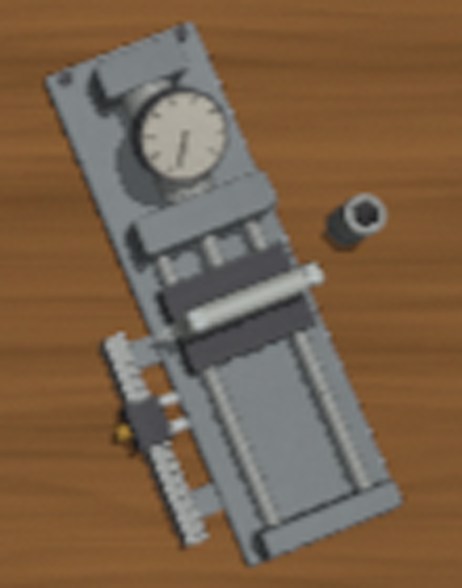

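View pics/c3.png

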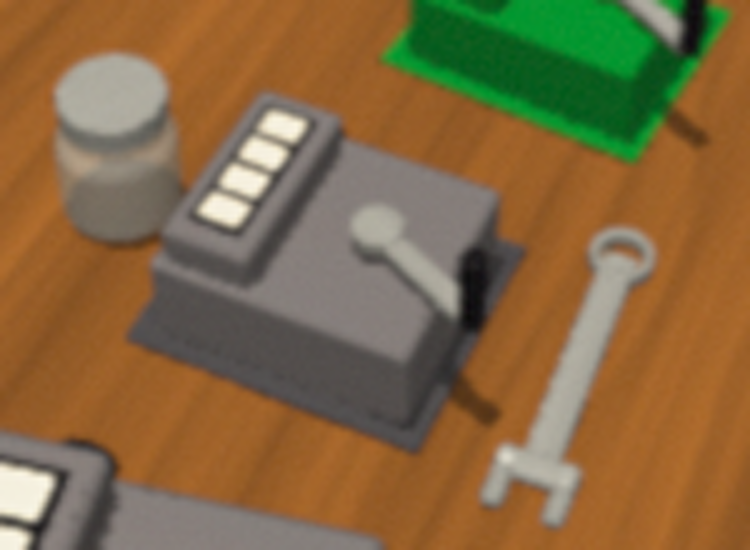

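View pics/c4.png

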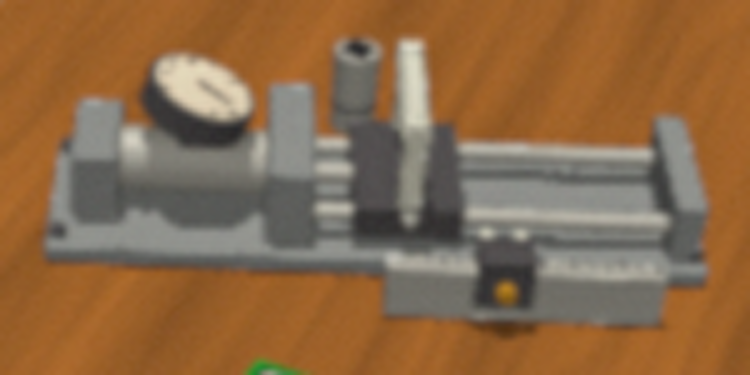

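The crop confirms it: the small grey counter has its hinge at about (244,221) and its tab at about (233,239), and the wrench lies in front of it. The tester's handle bar runs from (396,211) to (425,200), and the prongs are at about (390,230) and (392,236). Next I'll compute positions.

```bash
cat > h.py <<'E'
from bench import *
import numpy as np, cv2
from scipy.spatial.transform import Rotation as R
from scipy.optimize import least_squares
C={n:get_calibration(n) for n in("top","side")}
def proj(n,P):
    c=C[n];p=(np.atleast_2d(P)-c["eye"])@R.from_quat(c["orientation"]).as_matrix()
    K=c["intrinsics"];return p[:,:2]/p[:,2:]*K[0,0]+K[:2,2]
def back(n,u,z):
    c=C[n];K=c["intrinsics"];d=R.from_quat(c["orientation"]).as_matrix()@np.linalg.solve(K,[u[0],u[1],1])
    return c["eye"]+d*(z-c["eye"][2])/d[2]
def fit(obs,x0):
    # obs: (cam,uv,local xyz)
    def w(x,l):
        c,s=np.cos(x[2]),np.sin(x[2]);return np.array([x[0]+c*l[0]-s*l[1],x[1]+s*l[0]+c*l[1],l[2]])
    f=lambda x:np.concatenate([(proj(n,w(x,l))[0]-u) for n,u,l in obs])
    r=least_squares(f,x0,loss="soft_l1");return r.x,r.fun.reshape(-1,2),w
E
python3 - <<'E'
from h import *
t=lambda x,y:("top",np.array([350+x/4.2,135+y/4.2]))
s=lambda x,y:("side",np.array([285+x/5,130+y/5]))
O=[(*t(47,75),(.23,.065,.014)),(*t(190,22),(.23,-.065,.014)),(*t(400,497),(-.19,-.065,.014)),(*t(250,563),(-.19,.065,.014)),
(*t(193,321),(0,.053,.095)),(*t(318,272),(0,-.053,.095)),(*s(48,250),(.23,.065,.014)),(*s(705,268),(-.19,.065,.014)),
(*s(411,47),(0,-.053,.1)),(*s(414,135),(0,.053,.1))]
x,r,w=fit(O,[.45,-.2,-.4]);print("tester",x,"\n",r.round(1))
for n,u in (t(168,399),t(178,425),s(487,234),s(520,234)): 
    p=back(n,u,.0415);c,sn=np.cos(x[2]),np.sin(x[2]);d=p[:2]-x[:2];print("prong",p,(c*d[0]+sn*d[1],-sn*d[0]+c*d[1]))
print("handle",w(x,(0,0,.095)))
t=lambda x,y:("top",np.array([210+x/5.4,160+y/5.4]))
s=lambda x,y:("side",np.array([235+x/5,230+y/5]))
tab=.065*np.array([-np.cos(.45),np.sin(.45)])
O=[(*t(186,328),(0,0,.062)),(*t(124,428),(*tab,.1)),(*t(97,400),(-.04,.055,.05)),(*t(283,400),(-.04,-.055,.05)),
(*s(377,225),(0,0,.062)),(*s(472,258),(*tab,.1)),(*s(408,362),(-.04,.055,.05)),(*s(497,190),(-.04,-.055,.05))]
x,r,w=fit(O,[.35,.27,0]);print("counter",x,"\n",r.round(1));print("tab",w(x,(*tab,.084)),"stop",w(x,(-.0585,-.0283,.084)))
for u in (t(105,507),t(330,495),t(214,85)):print(back(*u,0.0))
from bench import sense
E
```

```text
tester [ 0.57235141 -0.24415903  0.37216509] 
 [[-1.1  0.1]
 [ 0.2 -1. ]
 [ 0.8  1.7]
 [ 0.1  1. ]
 [-1.4  0.5]
 [-0.1 -0.3]
 [-1.5 -1.5]
 [ 0.4 -0. ]
 [-0.8 -0.9]
 [ 0.3 -0.9]]
prong [ 0.50038068 -0.18823702  0.0415    ] (np.float64(-0.04670867487057476), np.float64(0.07826465265338925))
prong [ 0.48039415 -0.19529512  0.0415    ] (np.float64(-0.06789352612791487), np.float64(0.07895750314802485))
prong [ 0.49971169 -0.19068965  0.0415    ] (np.float64(-0.048223728272854205), np.float64(0.07622318945915599))
prong [ 0.48116172 -0.19936975  0.0415    ] (np.float64(-0.06866018002879681), np.float64(0.07488269783950248))
handle [ 0.57235141 -0.24415903  0.095     ]
counter [0.53032234 0.2793956  0.00565766] 
 [[-0.4  0.5]
 [-0.5 -0. ]
 [-0.6  0.2]
 [-0.6 -0.3]
 [-0.4 -0.2]
 [ 0.4 -0.8]
 [-0.2 -0.4]
 [ 0.7 -0.7]]
tab [0.47163426 0.30733677 0.084     ] stop [0.47198339 0.25076508 0.084     ]
[0.42821138 0.33669204 0.        ]
[0.4344791  0.19938102 0.        ]
[0.69014986 0.27419401 0.        ]
```

```bash
cat >> h.py <<'E'
def delta(p,yaw=None):
    s=sense();r=R.from_quat(s["tool_rot"]).as_matrix();d=r.T@(np.array(p)-s["tcp_pos"])*1000
    y0=np.arctan2(r[1,0],r[0,0]);a=0 if yaw is None else -((yaw-y0+np.pi)%(2*np.pi)-np.pi)
    return d.round(1),round(a,3)
E
python3 - <<'E'
from h import *
for p in ([.42,-.15,.25],[.469,.338,.25],[.469,.338,.084]): print(delta(p,np.pi/2))
def f(v):
    r=[]
    for n,u in (("top",(393.3,166.7)),("side",(325,148.4))): r+=list(proj(n,v)[0]-u)
    return r
print(least_squares(f,[.7,-.2,.1]).x, sense()["clock"])
E
```

```text
(array([ 334.7, -230.2,    2.6]), np.float64(-1.192))
(array([ 560.7, -665.4,    3. ]), np.float64(-1.192))
(array([ 560.7, -665.3,  169. ]), np.float64(-1.192))
[ 0.69751294 -0.19702869  0.08854589] 0.15
```

carry_out --pt "-1 55 -38 0 0 0 -0.18" --pt "-1 110 -76 0 0 0 -0.36" --pt "-1 165 -114 0 0 0 -0.54" --pt "-1 220 -152 0 0 0 -0.72" --pt "-1 280 -192 0 0 0 -0.9" --pt "-1 335 -230 0 0 0 -1.08" --pt "-1 361 -280 0 0 0 -1.192" --pt "-1 387 -330 0 0 0 -1.192" --pt "-1 413 -380 0 0 0 -1.192" --pt "-1 439 -430 0 0 0 -1.192" --pt "-1 464 -480 0 0 0 -1.192" --pt "-1 490 -530 0 0 0 -1.192" --pt "-1 516 -580 0 0 0 -1.192" --pt "-1 542 -630 30 0 0 -1.192" --pt "-1 561 -665 60 0 0 -1.192" --pt "-1 561 -665 80 0 0 -1.192" --pt "-1 561 -665 80 0 0 -1.192" --pt "-1 561 -665 80 0 0 -1.192"

```text
clock: 2.4
tcp_pos: [0.4698, 0.3373, 0.1737]
tool_rot: [0.707, 0.707, 0.001, 0.0]
force: [0.2, 0.1, -0.2]
gripper_width: 0.007
```

```bash
python3 - <<'E'
from h import *
im=grab_frame("wrist");cv2.imwrite("pics/b_w.png",cv2.cvtColor(im,cv2.COLOR_RGB2BGR))
E
```

```text
(no output)
```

View pics/b_w.png

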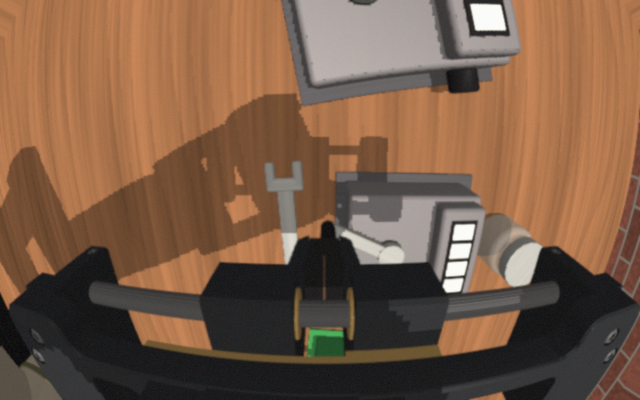

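The wrist view shows the closed fingers, with a black tip at (327,232), above the small counter. Its lever runs from the hinge at (390,255) towards that tip. I'll check where the pin should appear.

```bash
cat >> h.py <<'E'
def wproj(P):
    c=get_calibration("wrist");T=c["T_tool_cam"];K=c["intrinsics"];s=sense();r=R.from_quat(s["tool_rot"]).as_matrix()
    p=(np.atleast_2d(P)-s["tcp_pos"])@r; p=(p-T[:3,3])@T[:3,:3]
    n=np.linalg.norm(p[:,:2],axis=1);th=np.arctan2(n,p[:,2])
    return p[:,:2]/n[:,None]*(th*K[0,0])[:,None]+K[:2,2]
E
python3 - <<'E'
from h import *
t=sense()["tcp_pos"]
print(wproj([[.4716,.3073,.1],[.4716,.3073,.06],[.5303,.2794,.062],t+[0,0,-.014],t+[0,.009,-.014]]))
im=cv2.imread("pics/b_w.png");cv2.imwrite("pics/b_w2.png",cv2.resize(im[190:290,270:420],None,fx=5,fy=5))
E
```

```text
[[325.37859412 248.22099476]
 [325.08366018 226.93256812]
 [389.23225236 255.07734768]
 [323.13947524 250.50322471]
 [323.12143778 235.40246499]]
```

View pics/b_w2.png

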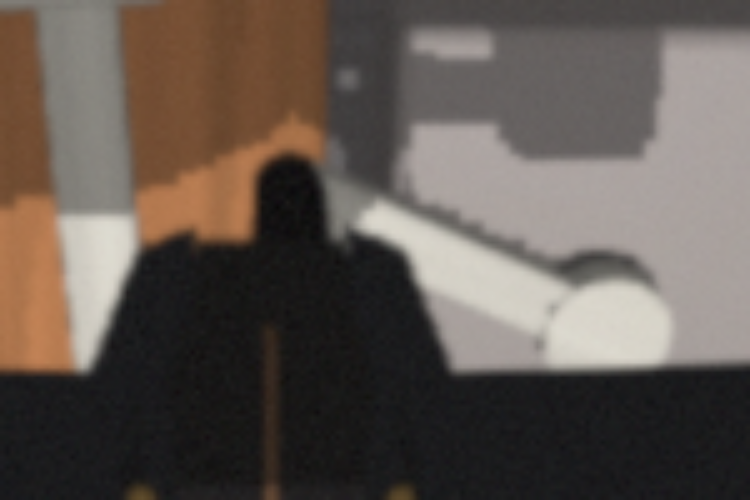

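The pin's foot shows at (328,222), which matches the prediction to within about 1–2 mm, and the fingers are clear on its left. Next I descend and push.

carry_out --pt "-1 0 0 45 0 0 0" --pt "-1 0 0 91 0 0 0" --pt "-1 0 0 91 0 0 0" --pt "-1 -10 0 91 0 0 0" --pt "-1 -20 0 91 0 0 0" --pt "-1 -30 0 91 0 0 0" --pt "-1 -40 0 91 0 0 0" --pt "-1 -50 0 91 0 0 0" --pt "-1 -58 0 91 0 0 0" --pt "-1 -64 0 91 0 0 0" --pt "-1 -67 0 91 0 0 0" --pt "-1 -67 0 91 0 0 0"

```text
clock: 3.95
tcp_pos: [0.4705, 0.2704, 0.0821]
tool_rot: [0.707, 0.707, 0.001, 0.001]
force: [3.2, 5.0, 0.3]
gripper_width: 0.001
```

```bash
python3 - <<'E'
from h import *
s=sense();print(s["tcp_pos"],s["force"])
for n in ("wrist","top"):
  im=grab_frame(n);cv2.imwrite(f"pics/d_{n}.png",cv2.cvtColor(im,cv2.COLOR_RGB2BGR))
im=cv2.imread("pics/d_wrist.png");cv2.imwrite("pics/d_w2.png",cv2.resize(im[130:330,220:460],None,fx=3,fy=3))
E
```

```text
[0.47050452 0.27040996 0.08209777] [3.17663873 4.99170989 0.29869989]
```

View pics/d_w2.png

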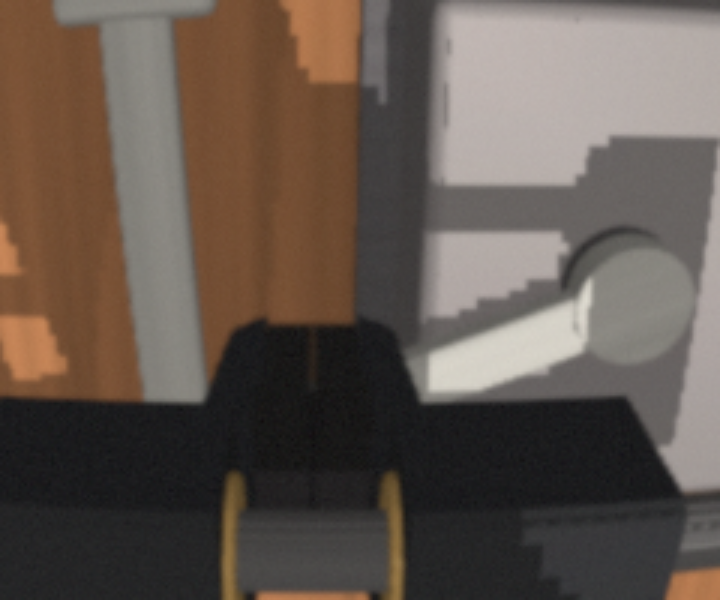

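The lever has swung to the right and the spring is pushing back. I'll creep until the force jumps at the stop.

carry_out --pt "-1 -3 0 0 0 0 0" --pt "-1 -3 0 0 0 0 0"

```text
clock: 4.3
tcp_pos: [0.4707, 0.2676, 0.0821]
tool_rot: [0.707, 0.707, 0.002, 0.001]
force: [5.8, 5.2, -0.5]
gripper_width: 0.003
```

carry_out --pt "-1 -2 0 0 0 0 0" --pt "-1 -2 0 0 0 0 0"

```text
clock: 4.55
tcp_pos: [0.4709, 0.2662, 0.0822]
tool_rot: [0.707, 0.707, 0.002, 0.001]
force: [5.9, 8.3, -2.2]
gripper_width: 0.001
```

carry_out --pt "-1 -2 0 0 0 0 0" --pt "-1 -2 0 0 0 0 0"

```text
clock: 4.8
tcp_pos: [0.471, 0.2656, 0.0823]
tool_rot: [0.707, 0.707, 0.004, 0.0]
force: [7.9, 19.0, -3.6]
gripper_width: 0.005
```

carry_out --pt "-1 -2 0 0 0 0 0" --pt "-1 -2 0 0 0 0 0"

```text
clock: 5.05
tcp_pos: [0.4711, 0.2649, 0.0824]
tool_rot: [0.707, 0.707, 0.005, -0.0]
force: [7.3, 28.9, -6.1]
gripper_width: 0.007
```

```bash
python3 - <<'E'
from h import *
s=sense();print(s["tcp_pos"],s["force"])
im=grab_frame("wrist");im=cv2.cvtColor(im,cv2.COLOR_RGB2BGR);cv2.imwrite("pics/e_w2.png",cv2.resize(im[130:330,220:460],None,fx=3,fy=3))
for a in(.7,.8,.9):
  th=np.pi-.45+.00566+a; d=np.array([np.cos(th),np.sin(th)]);h=np.array([.5303,.2794])
  print(a,h+.065*d,((wproj([[*(h+k*d),.061] for k in(0,.03,.045)])-[220,130])*3).round(0).tolist())
E
```

```text
[0.47113972 0.26493497 0.08237066] [ 7.3411824  28.92583404 -6.1037286 ]
0.7 [0.46741272 0.26296254] [[624.0, 268.0], [471.0, 309.0], [393.0, 328.0]]
0.8 [0.4693679  0.25676641] [[624.0, 268.0], [475.0, 323.0], [400.0, 349.0]]
0.9 [0.4719319  0.25079642] [[624.0, 268.0], [480.0, 336.0], [408.0, 368.0]]
```

View pics/e_w2.png

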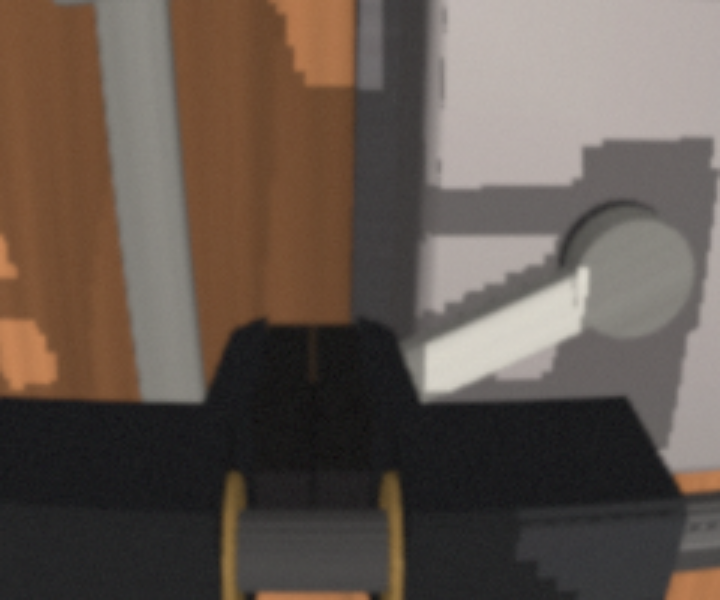

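The force rose steeply to 29 N with no further motion, and the lever's slope (0.46) matches 0.9 rad, so the lever is at its stop. Now I'll retreat so that it springs back, then lift.

carry_out --pt "-1 15 0 0 0 0 0" --pt "-1 35 0 0 0 0 0" --pt "-1 60 0 0 0 0 0" --pt "-1 85 0 0 0 0 0" --pt "-1 85 0 0 0 0 0" --pt "-1 85 0 -60 0 0 0" --pt "-1 85 0 -110 0 0 0" --pt "-1 85 0 -110 0 0 0"

```text
clock: 6.1
tcp_pos: [0.4709, 0.3464, 0.1954]
tool_rot: [0.707, 0.707, 0.003, 0.002]
force: [0.9, 0.3, -0.8]
gripper_width: 0.005
```

```bash
python3 - <<'E'
from h import *
s=sense();print(s["clock"],s["tcp_pos"],s["force"])
im=grab_frame("side");im=cv2.cvtColor(im,cv2.COLOR_RGB2BGR)
im2=cv2.cvtColor(grab_frame("wrist"),cv2.COLOR_RGB2BGR)
cv2.imwrite("pics/f.png",np.vstack([cv2.resize(im[230:340,235:385],(600,290)),cv2.resize(im2[130:300,220:460],(600,300))]))
yaw=.372+np.pi/2
h=np.array([.57235,-.24416])
print(delta([.52,.0,.2],yaw),delta([*h,.19],yaw),delta([*h,.086],yaw))
E
```

```text
6.1 [0.47087291 0.34640971 0.1954096 ] [ 0.88718666  0.30841951 -0.82643438]
(array([-345.8,   50.8,   -8.6]), np.float64(-0.372)) (array([-589.9,  103.3,    1.5]), np.float64(-0.372)) (array([-589.8,  103.4,  105.5]), np.float64(-0.372))
```

View pics/f.png

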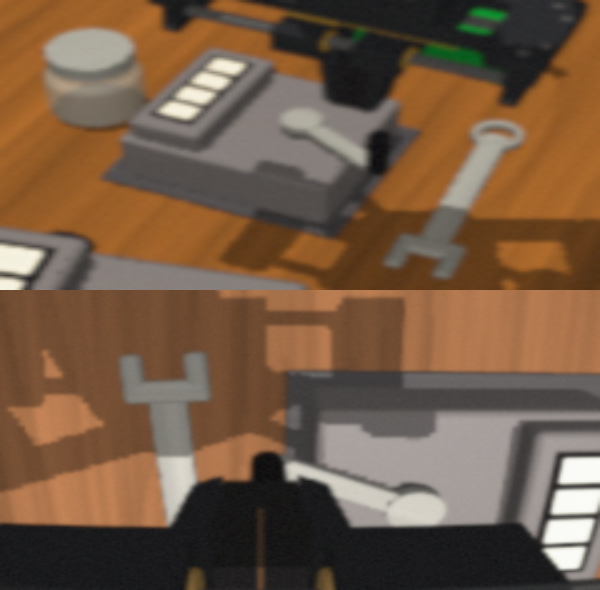

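The lever is back at rest and the wrench hasn't moved. Next I'll go above the handle with the jaws half open.

carry_out --pt "0.2 -60 10 -10 0 0 -0.07" --pt "0.2 -120 21 -10 0 0 -0.15" --pt "0.2 -180 32 -10 0 0 -0.22" --pt "0.2 -240 42 -10 0 0 -0.3" --pt "0.2 -300 53 -10 0 0 -0.372" --pt "0.2 -360 63 -10 0 0 -0.372" --pt "0.2 -420 74 -10 0 0 -0.372" --pt "0.2 -480 84 -10 0 0 -0.372" --pt "0.2 -540 95 0 0 0 -0.372" --pt "0.2 -590 103 1 0 0 -0.372" --pt "0.2 -590 103 1 0 0 -0.372" --pt "0.2 -590 103 1 0 0 -0.372"

```text
clock: 7.7
tcp_pos: [0.5719, -0.2428, 0.1893]
tool_rot: [0.564, 0.826, 0.0, -0.001]
force: [0.2, -0.7, -0.9]
gripper_width: 0.602
```

```bash
python3 - <<'E'
from h import *
s=sense();print(s["clock"],s["tcp_pos"],s["joint_positions"])
im=cv2.cvtColor(grab_frame("wrist"),cv2.COLOR_RGB2BGR);cv2.imwrite("pics/g.png",im);cv2.imwrite("pics/g2.png",cv2.resize(im[130:310,200:440],None,fx=3.3,fy=3.3))
h=np.array([.57235,-.24416]);c,sn=np.cos(.372),np.sin(.372)
w=lambda x,y,z:[h[0]+c*x-sn*y,h[1]+sn*x+c*y,z]
print(((wproj([w(0,.053,.095),w(0,-.053,.095),w(0,0.07,.0415),w(-.058,.078,.0415)])-[200,130])*3.3).round())
E
```

```text
7.7 [ 0.57186037 -0.24283188  0.18925178] [-5.89900276e-01  5.76531008e-01  1.27103038e+00  9.35848904e-05
  1.29690979e+00 -9.61838742e-01]
[[407.  19.]
 [407. 438.]
 [408. -65.]
 [197. -90.]]
```

View pics/g2.png

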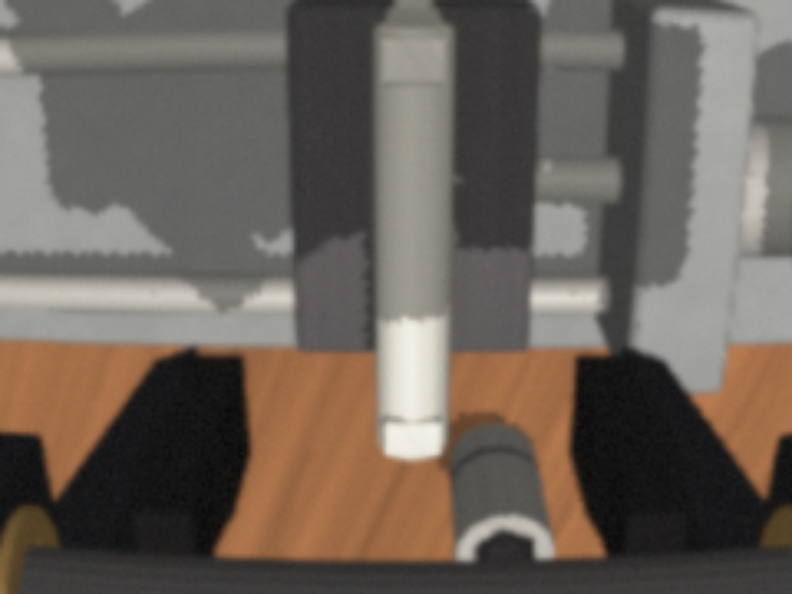

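The bar centre shows at crop x 413, against 407 predicted (about 1.5 mm off), and it lies midway between the fingers. The socket is clear to the right. Now I descend and grip.

carry_out --pt "0.2 -2 1.5 40 0 0 0" --pt "0.2 -2 1.5 80 0 0 0" --pt "0.2 -2 1.5 102 0 0 0" --pt "0.2 -2 1.5 102 0 0 0" --pt "-1 -2 1.5 102 0 0 0" --pt "-1 -2 1.5 102 0 0 0" --pt "-1 -2 1.5 102 0 0 0" --pt "-1 -2 1.5 102 0 0 0" --pt "-1 -2 1.5 102 0 0 0"

```text
clock: 8.88
tcp_pos: [0.5736, -0.2453, 0.0892]
tool_rot: [0.564, 0.826, -0.001, -0.001]
force: [-7.9, -1.6, 5.6]
gripper_width: 0.185
```

```bash
python3 - <<'E'
from h import *
s=sense();print(s["clock"],s["tcp_pos"],s["force"],s["gripper_width"]*88)
im=cv2.cvtColor(grab_frame("wrist"),cv2.COLOR_RGB2BGR);cv2.imwrite("pics/i.png",im)
E
```

```text
8.875 [ 0.57356173 -0.24531096  0.08916682] [-7.90033621 -1.62965264  5.5532677 ] 16.30577660891984
```

View pics/i.png

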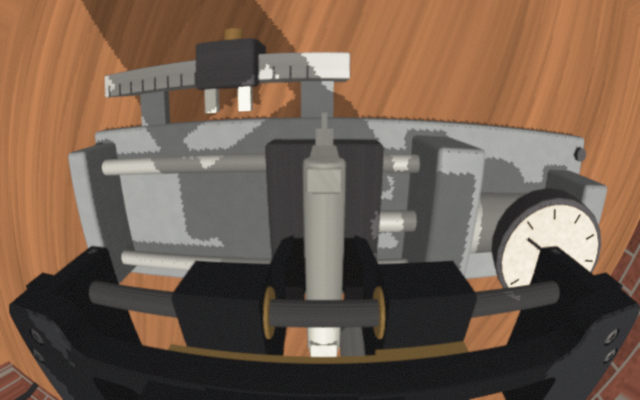

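The bar is gripped. The wrist view shows the pointer tip at about (324,118) and the prong ends at about (212,108) and (245,107). I'll measure the distance between them.

```bash
cat >> h.py <<'E'
def wback(u,z):
    c=get_calibration("wrist");T=c["T_tool_cam"];K=c["intrinsics"];s=sense();r=R.from_quat(s["tool_rot"]).as_matrix()
    d=np.array(u,float)-K[:2,2];n=np.linalg.norm(d);th=n/K[0,0]
    v=np.array([*(d/n*np.sin(th)),np.cos(th)]);v=r@T[:3,:3]@v;o=s["tcp_pos"]+r@T[:3,3]
    return o+v*(z-o[2])/v[2]
def tl(p):
    c,s=np.cos(.372),np.sin(.372);d=p[:2]-np.array([.57235,-.24416]);return np.array([c*d[0]+s*d[1],-s*d[0]+c*d[1]])
E
python3 - <<'E'
from h import *
im=cv2.imread("pics/i.png");cv2.imwrite("pics/i2.png",cv2.resize(im[70:170,190:350],None,fx=5,fy=5,interpolation=cv2.INTER_CUBIC))
for u in((212,110),(245,109),(324,116)):print(tl(wback(u,.0415)))
E
```

```text
[-0.06682433  0.07265603]
[-0.04585691  0.0721071 ]
[0.00075218 0.0669313 ]
```

View pics/i2.png

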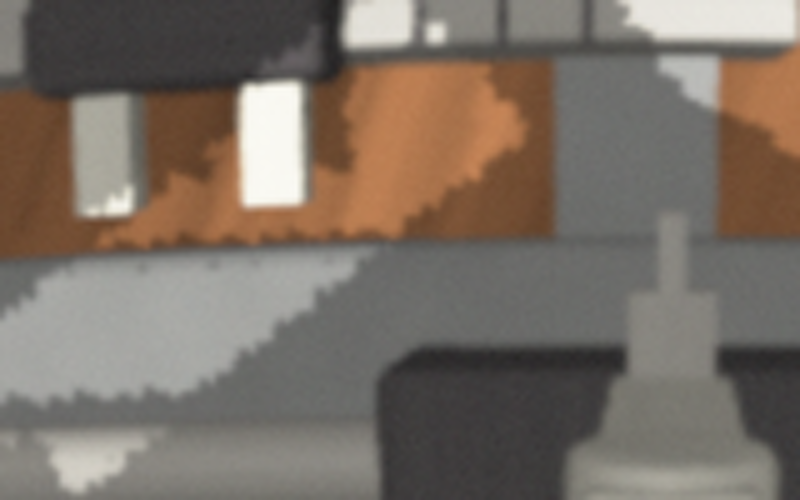

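carry_out --pt "-1 0 -4 0 0 0 0" --pt "-1 0 -10 0 0 0 0" --pt "-1 0 -16 0 0 0 0" --pt "-1 0 -22 0 0 0 0" --pt "-1 0 -28 0 0 0 0" --pt "-1 0 -34 0 0 0 0" --pt "-1 0 -40 0 0 0 0" --pt "-1 0 -46 0 0 0 0" --pt "-1 0 -51 0 0 0 0" --pt "-1 0 -54 0 0 0 0" --pt "-1 0 -54 0 0 0 0" --pt "-1 0 -54 0 0 0 0"

```text
clock: 10.42
tcp_pos: [0.5257, -0.2639, 0.0892]
tool_rot: [0.564, 0.826, 0.001, 0.002]
force: [8.7, 4.4, -0.3]
gripper_width: 0.186
```

```bash
python3 - <<'E'
from h import *
s=sense();print(s["clock"],s["tcp_pos"],tl(s["tcp_pos"]),s["force"],s["gripper_width"]*88)
im=cv2.cvtColor(grab_frame("wrist"),cv2.COLOR_RGB2BGR);cv2.imwrite("pics/j.png",im);cv2.imwrite("pics/j2.png",cv2.resize(im[70:190,240:400],None,fx=5,fy=5,interpolation=cv2.INTER_CUBIC))
E
```

```text
10.425 [ 0.52569512 -0.26388249  0.08922422] [-0.05063251 -0.00141543] [ 8.67361089  4.40239454 -0.32059108] 16.367215938435855
```

View pics/j2.png

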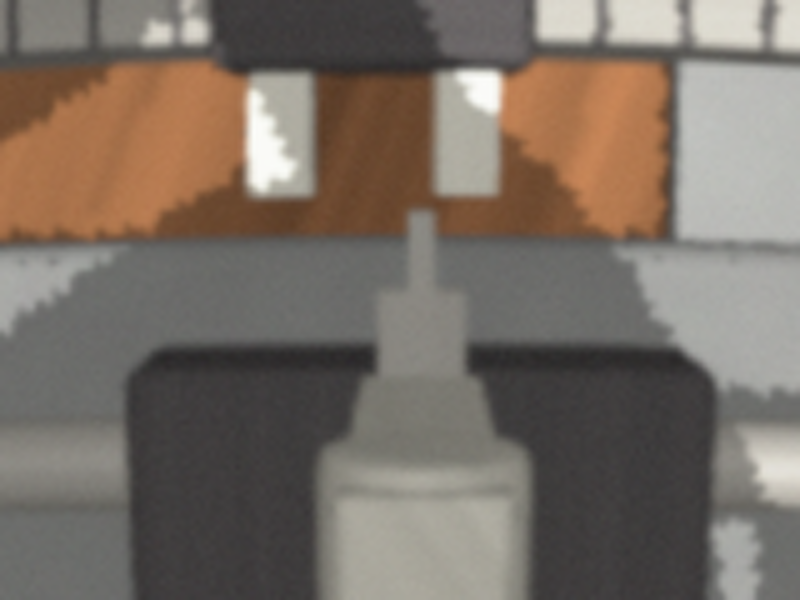

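The pointer is at crop x 422 and the gap runs from 316 to 433, with its middle at 374. At 8.9 px/mm that leaves 5.4 mm to go.

carry_out --pt "-1 0 -2 0 0 0 0" --pt "-1 0 -4 0 0 0 0" --pt "-1 0 -5.5 0 0 0 0" --pt "-1 0 -5.5 0 0 0 0" --pt "-1 0 -5.5 0 0 0 0" --pt "-1 0 -5.5 0 0 0 0" --pt "-1 0 -5.5 0 0 0 0" --pt "-1 0 -5.5 0 0 0 0"

```text
clock: 11.48
tcp_pos: [0.5207, -0.2658, 0.0892]
tool_rot: [0.564, 0.826, 0.001, 0.002]
force: [10.0, 4.1, -0.8]
gripper_width: 0.186
```

```bash
python3 - <<'E'
from h import *
s=sense();print(s["clock"],tl(s["tcp_pos"]),s["force"],s["gripper_width"]*88)
im=cv2.cvtColor(grab_frame("wrist"),cv2.COLOR_RGB2BGR);cv2.imwrite("pics/k2.png",cv2.resize(im[70:190,240:400],None,fx=5,fy=5,interpolation=cv2.INTER_CUBIC))
im=cv2.cvtColor(grab_frame("top"),cv2.COLOR_RGB2BGR);cv2.imwrite("pics/k_top.png",im)
im=cv2.cvtColor(grab_frame("side"),cv2.COLOR_RGB2BGR);cv2.imwrite("pics/k_side.png",im)
print(tl(sense()["tcp_pos"]))
E
```

```text
11.475 [-0.05601278 -0.00138705] [10.02236694  4.12715677 -0.8060473 ] 16.408922830196243
[-0.05600567 -0.00139067]
```

View pics/k2.png

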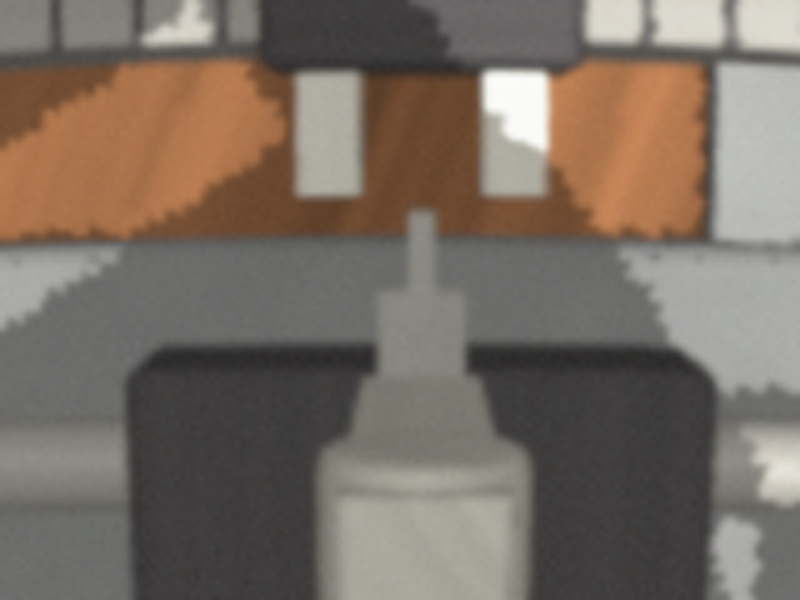

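View pics/k_side.png

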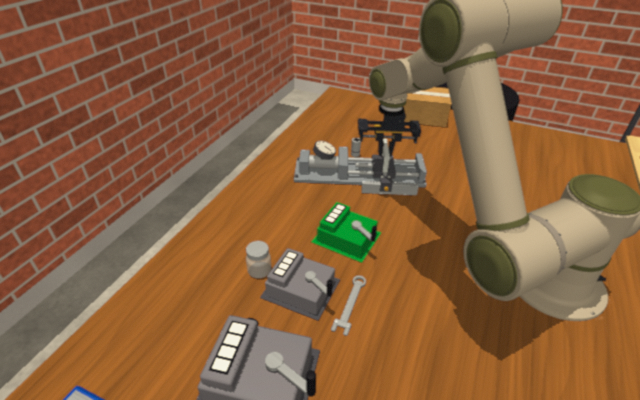

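The pointer (crop x 422) is centred in the gap (362–481, middle 421) and holding steady. The lever is back, and the socket, jar and wrench haven't moved. I'm handing the job in.

```bash
python3 - <<'E'
from bench import *
print(sign_off()); print(sense()["clock"])
E
```

```text
the job is handed in; nothing more can be done
None
the job is handed in; nothing more can be done
```

I finished both parts in the order asked and handed the job in at about 11.6 s; the sign-off reports no verdict.

- **Counter:** I used the small grey counter and pushed its lever left to right until it hit the stop. The force rose steeply to about 29 N there, and the lever's slope in the image matched 0.9 rad. I then backed off, and the images show the lever back at rest.
- **Tester:** I gripped the handle from above and pulled the slide out about 57 mm, then held it there. In the last wrist image the pointer was within about 0.2 mm of the middle of the gap. It stayed still between readings, with the spring pulling about 11 N against the grip.
- **Bystanders:** the socket, jar and wrench look unmoved in the last side view. I judged this by eye and did not measure it.
- **Disagreement:** the gripper reads an opening of about 16.3 mm on the 18 mm bar, which I put down to soft pads or scale. The grip did not slip during the pull.

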